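# Clear the scale's pan and load the check weight

### The arm

A 6-joint arm with a two-finger parallel gripper is mounted at the origin on the work surface. World frame = base frame: x ahead of the robot, y to its left, z up, the work surface at z = 0. Lengths are in m, angles in rad, forces in N, time in s.
With the tool pointing down it reaches from about 0.275 to 0.875 m from the base axis. Payload 12.5 kg.
Tool frame: the origin (TCP) lies on the centre line of the jaws, within the pads' length; the fingertips stand r.finger_overhang ahead of it and the grasp point (between the pads) lies 3 mm ahead of it (r.finger_overhang is the distance from the TCP to the fingertips, in m); z points along the fingers, y is the line along which they close (so a half turn about z gives the same grasp; the last joint's range is limited). The gripper opens to 85 mm and grips with 20 to 120 N. Pads are 22 mm wide; open, the fingers measure 114 mm over their backs; the gripper's body (76 mm by 85 mm) begins 54 mm behind the grasp point. The pads swing forward as they close: fully open they stand 13 mm farther back than shut.
Start: joints at [1.201, 0.351, 1.652, -0, 1.139, -0.085], TCP at [0.154, 0.528, 0.253] pointing down, gripper open.
Joint ranges: [-2.75, 2.75], [-0.79, 2.1], [0.01, 2.65], [-1.57, 4.71], [0.07, 3.14], [-2.87, 2.87]. Speed limits (rad/s): [2.22, 2.22, 2.79, 3.14, 3.14, 3.14].

### API

Orientations are given as a unit quaternion [x, y, z, w].
In Python, from cell import r, optics gives the robot as it stands. The module is installed in compiled form; this text tells all that it offers. Calls block until the motion is done:
- r.move_to(position, orientation): joint-space move of the TCP to a pose.
- r.move_linear(position, rot=None, vel=0.15): straight line of the TCP; rot=None keeps the orientation; vel is the mean speed in m/s.
- r.set_joints(angles): joint-space move.
- r.set_gripper(opening, squeeze=None): opening from 0.0 (shut) to 1.0 (fully open); squeeze is the grip in N (None keeps the last); returns when the fingers have stopped.
- r.sleep(seconds).
- r.inverse_kinematics(position, orientation): joint angles nearest the present ones, or None.
- optics.get_image(name): name is "scene" or "top" or "wrist"; returns a dict with "pixels" (420x560x3 uint8, red, green, blue), "depth" (420x560 float32, m along the optical axis (not along the pixel's ray), 0 where there is no reading), "fx", "fy", "cx", "cy" (pixels), "camera_from_world" (4x4, takes a point from world to camera coordinates); the wrist camera has in their place "mount" (4x4, takes a point from camera to tool coordinates, whose origin is the TCP and whose axes are the flange's). Camera axes: x right, y down, z forward; pixel columns grow to the right and rows downward; lengths in m; the calibration is good to about 2 mm. A picture is of the moment at which its call begins: read the wrist's pose just before it.
A pose or a line that the arm cannot do raises r.PlanningError and nothing moves.
- r.hand_in(): hands the job in; it is judged then, once.
Readings, each from a call of its own:
- r.current_t(): time.
- r.current_q(): joint angles.
- r.current_qvel(): joint speeds.
- r.current_effort(): joint torques, N m.
- r.current_tool_pos(): TCP position.
- r.current_ee_rot(): TCP orientation.
- r.current_contact_force(): force on the tool from outside, world axes, zero at the start.
- r.current_torque(): the same for the moment, N m.
- r.current_opening(): opening from 0.0 (shut) to 1.0 (fully open).
- r.current_finger_force(): force on a finger pad.
Only numpy, scipy, OpenCV 4.12 (cv2) and the standard library are available. Lean on these libraries where they do the work, as an engineer would, in place of code of your own. Each camera call takes 0.05 s, during which the arm holds its last target. There are 200 camera calls.

### The job

The scale is to be checked, but measuring cups have been left on its pan. First clear the pan by nesting the cups in size order in the largest one, which stays on the bench: the medium cup inside the large and the small inside the medium, each upright and right down on the floor of the next. Then take the 500 g weight, the largest of the three in the open case, and stand it upright at the centre of the empty pan; set things down rather than dropping them, and leave the bottle, the book and the other weights as they are.

Things in the scene. Friction and masses are not known exactly. Their poses are not given: they have to be found in the camera images.
- measure_large: Largest stainless measuring cup with an upright handle, standing on the bench; about 0.26 kg. Straight and round, 100 mm outside diameter, 75 mm high, wall and floor 3 mm thick (inside diameter 94 mm), open top. The handle strip is on the outside of the wall at +x (its outer face 54 mm from the axis). Origin: centre of the underside, z up. Handle pointing anywhere.
- large_grip (a point): Centre of the large cup's wooden grip sleeve, 52 mm from the cup's axis along its +x and 110 mm above its underside; axes as the cup's. The sleeve is 12 mm thick along x (radially), 18 mm along y, 62 mm tall; it stands on the handle strip (4 x 14 mm, from 15 to 145 mm above the underside), and a thin eye on top ends at 158 mm.
- measure_medium: Medium stainless measuring cup with an upright handle, standing on the scale's pan; about 0.16 kg. Straight and round, 72 mm outside diameter, 64 mm high, wall and floor 3 mm thick (inside diameter 66 mm), open top. The handle strip is on the outside of the wall at +x (its outer face 40 mm from the axis). Origin: centre of the underside, z up. On either half of the pan, handle pointing anywhere.
- medium_grip (a point): Centre of the medium cup's wooden grip sleeve, 38 mm from the cup's axis along its +x and 110 mm above its underside; axes as the cup's. The sleeve is 12 mm thick along x (radially), 18 mm along y, 62 mm tall; it stands on the handle strip (4 x 14 mm, from 15 to 145 mm above the underside), and a thin eye on top ends at 158 mm.
- measure_small: Small stainless measuring cup with an upright handle, standing on the scale's pan; about 0.09 kg. Straight and round, 48 mm outside diameter, 52 mm high, wall and floor 3 mm thick (inside diameter 42 mm), open top. The handle strip is on the outside of the wall at +x (its outer face 28 mm from the axis). Origin: centre of the underside, z up. On either half of the pan, handle pointing anywhere.
- small_grip (a point): Centre of the small cup's wooden grip sleeve, 26 mm from the cup's axis along its +x and 110 mm above its underside; axes as the cup's. The sleeve is 12 mm thick along x (radially), 18 mm along y, 62 mm tall; it stands on the handle strip (4 x 14 mm, from 15 to 145 mm above the underside), and a thin eye on top ends at 158 mm.
- weight_500: 500 g stainless check weight, the largest of the three in the case: round body 38 mm diameter from z = 0 to 48 mm, then a narrow neck and a knob 28 mm across, top at z = 68 mm. It stands in the middle hole of the case, 15 mm deep in it. Origin: centre of the underside, z up.
- weight_200: 200 g weight, 29 mm diameter, 55 mm high, in the case 72 mm from the 500 g weight on the case's -x side. Leave it. Origin: centre of the underside.
- weight_100: 100 g weight, 23 mm diameter, 46 mm high, in the case 72 mm from the 500 g weight on the case's +x side. Leave it. Origin: centre of the underside.
- case: Open wooden weight case, fixed, 250 mm (its x) by 130 mm (its y), rim at z = 55 mm, lined with a blue block with its top at z = 45 mm and three holes 15 mm deep at x = -72, 0 and 72 mm, y = 0. Its open lid (250 mm wide) stands up from the -y rim, leaning 15 degrees outwards, top at z = 181 mm. Origin: centre of the underside.
- scale: Counter scale, fixed, 300 mm (x) by 270 mm (y), teal housing, sloping keypad and display on the -x side. Its flat dark steel pan is 200 mm (x) by 260 mm (y), centred 30 mm to +x of the origin, top at z = 100 mm; the pan does not sink. Origin: centre of the underside.
- pan_centre (a point): Centre of the top face of the scale's pan; axes as the scale's.
- water_bottle: Closed clear bottle of water, 60 mm diameter, 140 mm high, standing on the bench. Leave it. Origin: centre of the underside.
- register: Dark red book, 205 x 145 x 28 mm, with a pen on it, lying on the bench. Leave it. Origin: centre of the underside.

How it is judged:
On the way, in this order (a step that is already met when the one before it is completed fails the run):
1. the pan is clear: the small cup stands down inside the medium one and that inside the large one on the bench, while the 500 g weight is not yet on the scale (z of measure_medium in the frame of measure_large between 0 and 0.008 m and horizontal distance between measure_medium and measure_large below 0.015 m and angle between each of measure_medium, measure_small, measure_large's own z axis and vertical below 0.1 rad and z of measure_small in the frame of measure_medium between 0 and 0.008 m and horizontal distance between measure_small and measure_medium below 0.015 m and height (world z) of measure_large below 0.006 m and contact force between each of measure_large, measure_medium, measure_small, weight_500 and scale below 0.1 N and horizontal distance between weight_500 and pan_centre above 0.15 m), for 0.2 s.
2. the 500 g weight stands upright at the centre of the pan, let go (horizontal distance between weight_500 and pan_centre below 0.025 m and z of weight_500 in the frame of pan_centre between -0.004 and 0.004 m and angle between weight_500's own z axis and vertical below 0.08 rad and contact force between weight_500 and the fingers below 0.1 N and linear speed of weight_500 below 0.02 m/s), for 0.2 s.
At the end, for the whole second after the job is handed in: Large cup upright on the bench; medium on its floor, small on the medium's floor (within 5 mm of each floor, axes within 15 mm, tilt under 0.1 rad); 500 g weight upright (under 0.08 rad) on the pan within 25 mm of its centre; all released and at rest (all of step 2 and z of measure_medium in the frame of measure_large between 0 and 0.008 m and horizontal distance between measure_medium and measure_large below 0.015 m and angle between each of measure_medium, measure_small, measure_large's own z axis and vertical below 0.1 rad and z of measure_small in the frame of measure_medium between 0 and 0.008 m and horizontal distance between measure_small and measure_medium below 0.015 m and height (world z) of measure_large below 0.006 m and contact force between each of measure_large, measure_medium, measure_small and scale below 0.1 N and linear speed of each of measure_large, measure_medium, measure_small below 0.02 m/s and contact force between each of measure_large, measure_medium, measure_small and the fingers below 0.1 N); the robot touches nothing.
It fails at once if the bottle, the book or one of the other weights is moved (more than 30 mm, or 15 mm for a weight) or tipped (distance of any of water_bottle, register from where it was at the start of the episode above 0.03 m or distance of any of weight_200, weight_100 from where it was at the start of the episode above 0.015 m or angle between any of water_bottle, register, weight_200, weight_100's own z axis and vertical above 0.3 rad).
It fails at once if the 500 g weight, the medium or the small cup is let fall or sent flying (over 0.5 m/s with the fingers on neither it nor a larger cup that may carry it: a drop of over a centimetre) ((contact force between weight_500 and the fingers below 0.05 N and linear speed of weight_500 above 0.5 m/s) or (contact force between each of measure_medium, measure_large and the fingers below 0.05 N and linear speed of measure_medium above 0.5 m/s) or (contact force between each of measure_small, measure_medium, measure_large and the fingers below 0.05 N and linear speed of measure_small above 0.5 m/s)).
It also fails if it takes over 72 s, if anything falls off the work surface, if the arm or the gripper's body presses on something with over 40 N, if the wrist force passes 120 N, or if a joint passes its speed limit or range.

## Working session

There is one attempt and no reset: what is moved stays moved. The work goes in short steps, each a Python script; the robot and the scene stay as the last script left them, time stands still between calls to the robot, and variables do not carry over. Pictures are saved under pics/ and viewed, at most 10 in all, crops included, and the job is handed in when it is done.

```bash
mkdir -p pics
python3 - <<'E'
from cell import r,optics
import numpy as np,cv2
for n in("top","scene"):
    d=optics.get_image(n); cv2.imwrite(f"pics/{n}0.png",d["pixels"][:,:,::-1]); np.savez(f"{n}0.npz",**d)
    print(n,d["fx"],d["cx"],d["cy"],np.round(d["camera_from_world"],3).tolist(), (d["depth"]>0).mean())
print(r.finger_overhang,r.current_ee_rot(),r.current_t())
E
```

```text
top 532.4057833661985 283.89482113257964 213.19142995071692 [[-0.004, -1.0, -0.013, 0.03], [-0.998, 0.005, -0.059, 0.588], [0.059, 0.013, -0.998, 1.411], [0.0, 0.0, 0.0, 1.0]] 0.9961011904761905
scene 380.16466609914215 276.05513056938923 209.17950192276507 [[0.649, 0.76, 0.023, -0.373], [0.438, -0.348, -0.829, -0.126], [-0.622, 0.548, -0.559, 1.42], [0.0, 0.0, 0.0, 1.0]] 0.9959566326530612
0.022 [ 1.41948293e-01  9.89873921e-01 -5.33070459e-04 -1.38266592e-04] 0.1
```

View pics/top0.png

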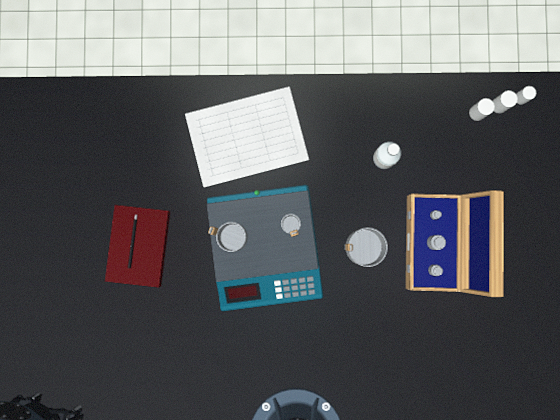

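View pics/scene0.png

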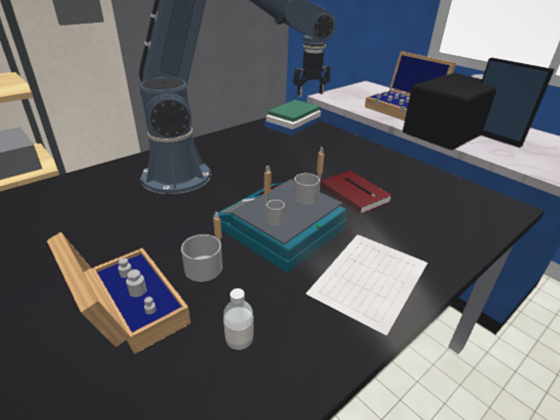

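The top view shows the medium cup at (231,237) with its grip at (212,231). The small cup is at (291,224), grip (294,233), and the large cup at (367,247), grip (349,247). The 500 g weight is at (437,242), with the case lid on the right. The scene view agrees: all three cups are upright and the bottle stands clear of them.

```bash
cat > h.py <<'E'
import numpy as np,cv2
def cloud(d,T=None):
    T=np.linalg.inv(d["camera_from_world"]) if T is None else T
    v,u=np.indices(d["depth"].shape); z=d["depth"]
    p=np.stack([(u-d["cx"])/d["fx"]*z,(v-d["cy"])/d["fy"]*z,z,np.ones_like(z)],-1)
    return (p@T.T)[...,:3]
def circ(P):
    A=np.c_[2*P,np.ones(len(P))]; c=np.linalg.lstsq(A,(P**2).sum(1),rcond=None)[0]
    return c[:2],np.sqrt(c[2]+c[:2]@c[:2])
def rim(d,P,roi,zr,rad,tol=.005):
    """ring of points at rim height: fit a circle, refit on inliers"""
    x0,x1,y0,y1=roi; Q=P[y0:y1,x0:x1].reshape(-1,3)
    Q=Q[abs(Q[:,2]-zr)<tol][:,:2]
    c,R=circ(Q)
    for _ in range(5):
        k=abs(np.linalg.norm(Q-c,axis=1)-rad)<.005
        if k.sum()>8: c,R=circ(Q[k])
    return c,R,k.sum()
E
python3 - <<'E'
from h import *
d=dict(np.load("top0.npz"));P=cloud(d)
hsv=cv2.cvtColor(d["pixels"],cv2.COLOR_RGB2HSV)
wood=(hsv[...,0]>5)&(hsv[...,0]<25)&(hsv[...,1]>80)
for n,roi,z0,h,rad in[("med",(203,252,215,258),.1,.064,.036),("small",(278,305,210,242),.1,.052,.024),("large",(340,392,222,272),0,.075,.05)]:
    c,R,k=rim(d,P,roi,z0+h,rad-.0015)
    x0,x1,y0,y1=roi; m=wood[y0:y1,x0:x1]; Q=P[y0:y1,x0:x1]
    t=Q[m&(Q[...,2]>z0+.125)]; g=np.median(t,0)
    # ray/plane check: rim pixels' bounding box
    print(n,c.round(4),round(R,4),k,"grip",g.round(4),len(t),t.std(0).round(4),"dist",np.linalg.norm(g[:2]-c).round(4),"ang",np.arctan2(*(g[:2]-c)[::-1]).round(3))
z=P[...,2]
m=(abs(z-.1)<.006);m[:180]=0;m[312:]=0;m[:,:200]=0;m[:,325:]=0
m&=(hsv[...,1]<110)
(x,y),s,a=cv2.minAreaRect(P[m][:,:2].astype(np.float32)); print("pan",x,y,s,a,m.sum(), np.percentile(z[m],[5,50,95]))
for n,roi,zt in[("500",(424,450,230,254),.098),("200",(424,448,262,280),.085),("100",(424,448,206,224),.076)]:
    x0,x1,y0,y1=roi;Q=P[y0:y1,x0:x1].reshape(-1,3); t=Q[Q[:,2]>Q[:,2].max()-.006]
    (cx,cy),rr=cv2.minEnclosingCircle(t[:,:2].astype(np.float32)); print(n,cx,cy,rr,Q[:,2].max(),len(t))
print("lid max",P[185:300,460:505,2].max(),P[195:290,455:505].reshape(-1,3)[:,1].max(), P[245,450:505:6].round(3).tolist())
E
```

```text
med [0.5238 0.1549] 0.0342 108 grip [0.5357 0.1865 0.238 ] 23 [0.0046 0.0039 0.0043] dist 0.0337 ang 1.21
small [0.5555 0.0111] 0.0223 59 grip [0.5281 0.0021 0.2397] 23 [0.0039 0.0049 0.0024] dist 0.0288 ang -2.824
large [ 0.4973 -0.1854] 0.0481 140 grip [ 0.4978 -0.1295  0.1399] 16 [0.0051 0.0015 0.0045] dist 0.0559 ang 1.562
pan 0.5344410538673401 0.08460116386413574 (0.21444077789783478, 0.26033979654312134) 7.163203716278076 7352 [0.09571851 0.09997733 0.10435373]
500 0.5044931173324585 0.009388649836182594 9.999999747378752e-05 1.443100040878152 4
200 0.5044931173324585 0.009388649836182594 9.999999747378752e-05 1.443100040878152 3
100 0.5044931173324585 0.009388649836182594 9.999999747378752e-05 1.443100040878152 5
lid max 1.443100040878152 0.009388650088564625 [[0.501, -0.405, 0.048], [0.501, -0.423, 0.042], [0.501, -0.432, 0.06], [0.501, -0.449, 0.058], [0.501, -0.455, 0.085], [0.501, -0.462, 0.108], [0.501, -0.469, 0.13], [0.501, -0.464, 0.181], [0.501, -0.479, 0.179], [0.501, -0.565, -0.001]]
```

```bash
cat >> h.py <<'E'
from scipy.spatial.transform import Rotation as Ro
def down(a):
    """tool z down, tool y along heading a"""
    y=np.array([np.cos(a),np.sin(a),0]);z=np.array([0,0,-1.])
    return Ro.from_matrix(np.c_[np.cross(y,z),y,z]).as_quat()
def wrist(name):
    from cell import r,optics
    p,q=r.current_tool_pos(),r.current_ee_rot(); d=optics.get_image("wrist")
    T=np.eye(4);T[:3,:3]=Ro.from_quat(q).as_matrix();T[:3,3]=p
    d["T"]=T@d["mount"]; np.savez(name+".npz",**d); cv2.imwrite(f"pics/{name}.png",d["pixels"][:,:,::-1]); return d
E
python3 - <<'E'
from h import *; from cell import r
d=dict(np.load("top0.npz"));P=cloud(d);P[d["depth"]==0]=-1
for n,roi in[("500",(424,450,230,254)),("200",(424,448,262,280)),("100",(424,448,206,224))]:
    x0,x1,y0,y1=roi;Q=P[y0:y1,x0:x1].reshape(-1,3); t=Q[Q[:,2]>np.sort(Q[:,2])[-8]-.006]
    (cx,cy),rr=cv2.minEnclosingCircle(t[:,:2].astype(np.float32)); print(n,cx,cy,rr,Q[:,2].max(),len(t))
a=np.pi/2
r.move_to([.50,.09,.46],down(a)); 
w=wrist("w1"); print(w["mount"].round(3).tolist(),w["fx"],r.current_t())
for n,aa in[("med",1.25),("med",1.25-np.pi),("small",-2.824),("small",-2.824+np.pi),("pi",3.13),("0",0)]:
    print(n,aa,[None if q is None else q.round(2).tolist() for q in [r.inverse_kinematics([.53,.08,.25],down(aa)),r.inverse_kinematics([.50,-.18,.2],down(aa))]])
E
```

```text
500 0.5084874629974365 -0.3639925420284271 0.013622012920677662 0.10369345329558666 70
200 0.4364980161190033 -0.3613605499267578 0.010429393500089645 0.09024611235471314 44
100 0.5805464386940002 -0.3662121295928955 0.008985908702015877 0.0813382868072976 32
[[0.0, -0.958, -0.286, 0.072], [1.0, 0.0, 0.0, -0.0], [0.0, -0.286, 0.958, -0.12], [0.0, 0.0, 0.0, 1.0]] 332.31403354444797 2.2833
med 1.25 [[0.06, 0.33, 1.69, -0.0, 1.12, -1.19], [-0.43, 0.38, 1.75, -0.0, 1.01, -1.68]]
med -1.8915926535897931 [[0.06, 0.33, 1.69, -0.0, 1.12, 1.95], [-0.43, 0.38, 1.75, -0.0, 1.01, 1.46]]
small -2.824 [None, [-0.43, 0.38, 1.75, -0.0, 1.01, 2.39]]
small 0.3175926535897933 [[0.06, 0.33, 1.69, -0.0, 1.12, -0.25], [-0.43, 0.38, 1.75, -0.0, 1.01, -0.75]]
pi 3.13 [None, [-0.43, 0.38, 1.75, -0.0, 1.01, 2.72]]
0 0 [[0.06, 0.33, 1.69, -0.0, 1.12, 0.06], [-0.43, 0.38, 1.75, -0.0, 1.01, -0.43]]
```

View pics/w1.png

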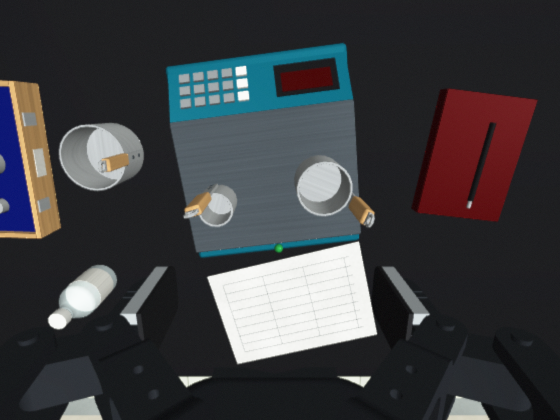

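The wrist view shows all three cups: medium (324,187) with grip (362,210), small (216,207) with grip (198,206), and large (100,157) with grip (117,160). I'll refine the cup positions from its depth.

Run:
```python
from h import *
d=dict(np.load("w1.npz"));P=cloud(d,d["T"]);P[d["depth"]==0]=-1
hsv=cv2.cvtColor(d["pixels"],cv2.COLOR_RGB2HSV)
wood=(hsv[...,0]>5)&(hsv[...,0]<25)&(hsv[...,1]>80)
for n,roi,z0,h,rad,L in[("med",(285,385,150,232),.1,.064,.036,.038),("small",(180,242,180,232),.1,.052,.024,.026),("large",(58,148,120,195),0,.075,.05,.052)]:
    c,R,k=rim(d,P,roi,z0+h,rad-.0015)
    x0,x1,y0,y1=roi; m=wood[y0:y1,x0:x1]; Q=P[y0:y1,x0:x1]
    t=Q[m&(Q[...,2]>z0+.085)]; top=Q[m&(abs(Q[...,2]-z0-.141)<.004)]
    g=top[:,:2].mean(0); b=cv2.minAreaRect(t[:,:2].astype(np.float32))
    print(n,c.round(4),round(R,4),k,"top",g.round(4),len(top),"dist",np.linalg.norm(g-c).round(4),"ang",np.arctan2(*(g-c)[::-1]).round(3),"box",np.round(b[0],4),np.round(b[1],4),round(b[2],1),len(t),"ang",np.arctan2(*(np.array(b[0])-c)[::-1]).round(3),"zmax",t[:,2].max().round(3))
z=P[...,2]
m=(abs(z-.1)<.006)&(hsv[...,1]<120)&(hsv[...,2]>40)
m[:95]=0;m[255:]=0;m[:,:165]=0;m[:,365:]=0
b=cv2.minAreaRect(P[m][:,:2].astype(np.float32)); print("pan",b,m.sum())
```

```text
med [0.5235 0.1547] 0.0343 474 top [0.5349 0.1879] 94 dist 0.0351 ang 1.242 box [0.5353 0.1878] [0.0098 0.0182] 48.6 358 ang 1.23 zmax 0.242
small [0.5536 0.01  ] 0.023 224 top [0.5275 0.0042] 94 dist 0.0268 ang -2.924 box [0.5273 0.004 ] [0.0184 0.0107] 74.9 303 ang -2.916 zmax 0.242
large [ 0.4965 -0.1853] 0.0482 545 top [ 0.496  -0.1305] 62 dist 0.0548 ang 1.58 box [ 0.4963 -0.1306] [0.0175 0.0089] 14.0 281 ang 1.575 zmax 0.142
pan ((0.5265834927558899, 0.08285430073738098), (0.19902129471302032, 0.26050126552581787), 7.124185562133789) 20556
```

```bash
cat >> h.py <<'E'
def nest(ax,ang,L,tooly,tgt,tang,ttooly,zfloor,stop=2.5):
    """pick a cup on the pan by its sleeve and set it down at tgt, handle heading tang"""
    from cell import r
    u=lambda a:np.array([np.cos(a),np.sin(a)])
    g=np.r_[ax+L*u(ang),.217]; t=np.r_[tgt+L*u(tang),.40]
    print("plan",g,t,r.inverse_kinematics(g,down(tooly)),r.inverse_kinematics(t,down(ttooly)))
    r.set_gripper(.5,40); r.move_to(g+[0,0,.09],down(tooly)); r.move_linear(g,vel=.12)
    r.set_gripper(0,60); print("opening",r.current_opening(),r.current_finger_force(),r.current_t())
    r.move_linear(np.r_[g[:2],.40],vel=.2)
    r.move_linear(t,down(ttooly),vel=.25)
    lower(t,.217-.1+zfloor,stop)
def lower(t,zend,stop=2.5):
    from cell import r
    r.move_linear(np.r_[t[:2],zend+.025],vel=.15); r.sleep(.2); f0=np.array(r.current_contact_force())
    z=zend+.025
    while z>zend-.003:
        z-=.0015 if z<zend+.006 else .004
        r.move_linear(np.r_[t[:2],z],vel=.03); f=np.array(r.current_contact_force())-f0
        if np.linalg.norm(f)>stop: break
    print("down at",z-zend,"f",f.round(2),"open",r.current_opening(),r.current_t())
E
python3 - <<'E'
from h import *; from cell import r
nest(np.array([.5236,.1548]),1.235,.037,1.235,np.array([.4965-.002,-.1853]),0.,0.,.003)
wrist("w2")
E
```

```text
plan [0.53579228 0.18973348 0.217     ] [ 0.5315 -0.1853  0.4   ] [ 2.58437424e-01  4.23200569e-01  1.64075608e+00 -4.44089210e-16
  1.07763600e+00 -9.76562576e-01] [-4.18164940e-01  2.69328621e-01  1.40454818e+00 -4.44089210e-16
  1.46771585e+00 -4.18164940e-01]
opening 0.13347174302814158 59.95071530342102 4.8167
down at -0.0010000000000000286 f [-2.47  2.17 14.42] open 0.13167308977896067 12.0
```

View pics/w2.png

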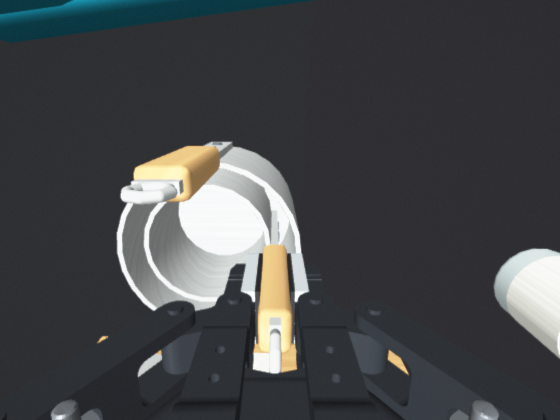

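The medium cup is inside the large one, with concentric rims near (215,235) and its grip still held at (275,300). Next I release, check, and fetch the small cup.

Run:
```python
from h import *; from cell import r
p=np.array(r.current_tool_pos())
r.set_gripper(.5); r.move_linear(p+[0,0,.13],vel=.15); r.move_linear([.46,-.12,.40],vel=.25)
d=wrist("w3"); P=cloud(d,d["T"]);P[d["depth"]==0]=-1
roi=(0,560,0,420)
Q=P.reshape(-1,3);Q=Q[np.linalg.norm(Q[:,:2]-[.4965,-.1853],axis=1)<.06]
for nm,zr,rad in(("large",.075,.0485),("med",.067,.0345),):
    c=np.array([.4965,-.1853])
    for _ in range(8):
        k=(abs(np.linalg.norm(Q[:,:2]-c,axis=1)-rad)<.006)&(abs(Q[:,2]-zr)<.003); c,R=circ(Q[k][:,:2])
    print(nm,c,R,k.sum(),Q[k][:,2].mean())
k=np.linalg.norm(Q[:,:2]-c,axis=1)<.02
print("floor z",np.median(Q[k][:,2]),k.sum(),r.current_t())
```

```text
large [ 0.49700671 -0.18575381] 0.048169163306917964 414 0.07426593582469974
med [ 0.49460155 -0.18510542] 0.03425959427914159 309 0.06641739839560885
floor z 0.005689941003490628 441 14.4
```

View pics/w3.png

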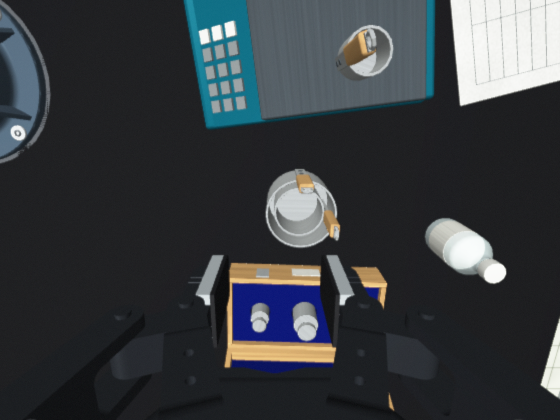

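The medium cup is seated: its floor is at 5.7 mm and its axis is 2.5 mm from the large cup's. Both nested rims are near (300,208), and the small cup is still on the pan at (365,52). The small cup is next.

Run:
```python
from h import *; from cell import r
r.move_linear([.52,.02,.40],down(.24),vel=.3)
nest(np.array([.5538,.0102]),-2.91,.0263,-2.91+np.pi,np.array([.4966,-.1851]),np.pi,0.,.006)
wrist("w4")
```

```text
plan [0.52820216 0.00416341 0.217     ] [ 0.4703 -0.1851  0.4   ] [-8.02637668e-02  3.53454787e-01  1.74604741e+00 -4.44089210e-16
  1.04209045e+00 -3.11856420e-01] [-4.67092366e-01  1.53486469e-01  1.54791838e+00 -4.44089210e-16
  1.44018781e+00 -4.67092366e-01]
opening 0.13054377297476683 58.714152574539185 17.0167
down at 0.0004999999999999727 f [-1.06  0.84  3.94] open 0.13196183149779814 23.225
```

View pics/w4.png

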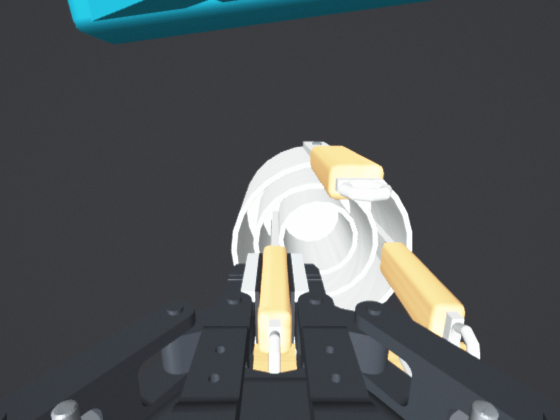

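The small cup is inside the medium one, with three nested rims around (315,235) and contact at the expected height. I release, check the seating, and locate the weight.

Run:
```python
from h import *; from cell import r
p=np.array(r.current_tool_pos())
r.set_gripper(.42); r.move_linear(p+[0,0,.13],vel=.15); r.move_linear([.46,-.20,.42],down(0),vel=.25)
r.move_linear([.46,-.22,.42],down(np.pi/2-.02-np.pi/2),vel=.25)
d=wrist("w5"); P=cloud(d,d["T"]);P[d["depth"]==0]=-1
A=P.reshape(-1,3);Q=A[np.linalg.norm(A[:,:2]-[.4965,-.1853],axis=1)<.06]
c=np.array([.4966,-.1851])
for _ in range(8):
    k=(abs(np.linalg.norm(Q[:,:2]-c,axis=1)-.0225)<.006)&(abs(Q[:,2]-.058)<.003); c,R=circ(Q[k][:,:2])
print("small",c,R,k.sum()); k=np.linalg.norm(Q[:,:2]-c,axis=1)<.012; print("floor",np.median(Q[k][:,2]))
for n in("w3","w5"):
    d=dict(np.load(n+".npz"));A=cloud(d,d["T"]);A[d["depth"]==0]=-1;A=A.reshape(-1,3)
    t=A[(np.linalg.norm(A[:,:2]-[.5085,-.364],axis=1)<.03)&(A[:,2]>.093)]
    if len(t): print(n,cv2.minEnclosingCircle(t[:,:2].astype(np.float32)),t[:,2].max(),len(t),t.mean(0))
print(r.current_t())
for a in(0,np.pi/2,-np.pi/2):
  for q in([.5085,-.364,.085],[.5266,.0829,.155]): print(a,r.inverse_kinematics(q,down(a)))
```

```text
small [ 0.49730654 -0.18586544] 0.022254247948063997 185
floor 0.008621012810485829
w3 ((0.5084161758422852, -0.3651401400566101), 0.014451969414949417) 0.09896717733319971 239 [ 0.5079742  -0.36316687  0.09683549]
w5 ((0.5074360966682434, -0.3646784722805023), 0.013539990410208702) 0.09981973302243663 185 [ 0.5044131  -0.36364435  0.09704094]
25.7667
0 [-6.95698403e-01  6.87512329e-01  1.56476479e+00 -4.44089210e-16
  8.89315532e-01 -6.95698403e-01]
0 [ 6.88044660e-02  4.45705942e-01  1.78483721e+00 -4.44089210e-16
  9.11049499e-01  6.88044660e-02]
1.5707963267948966 [-6.95698403e-01  6.87512329e-01  1.56476479e+00 -4.44089210e-16
  8.89315532e-01 -2.26649473e+00]
1.5707963267948966 [ 6.88044660e-02  4.45705942e-01  1.78483721e+00 -4.44089210e-16
  9.11049499e-01 -1.50199186e+00]
-1.5707963267948966 [-6.95698403e-01  6.87512329e-01  1.56476479e+00 -4.44089210e-16
  8.89315532e-01  8.75097924e-01]
-1.5707963267948966 [ 6.88044660e-02  4.45705942e-01  1.78483721e+00 -4.44089210e-16
  9.11049499e-01  1.63960079e+00]
```

View pics/w5.png

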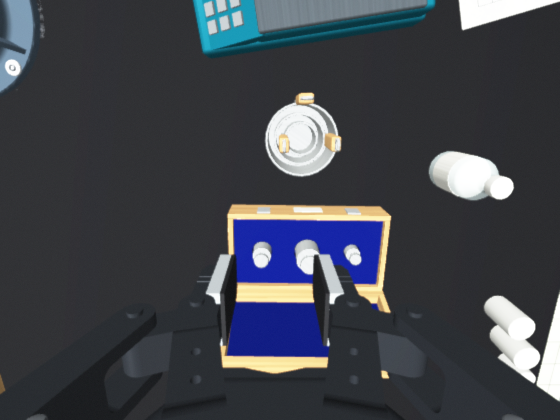

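All three cups are nested near (302,138) and seated, with the small cup's floor at 8.6 mm and its axis within 3 mm. The 500 g weight is at (307,255) in the image. I pick it with the jaws along the case's x axis.

Run:
```python
from h import *; from cell import r
a=-.033; g=np.array([.508,-.364,.072]); t=np.array([.5266,.0829,.32])
r.set_gripper(.62); r.move_to(g+[0,0,.10],down(a)); r.move_linear(g,vel=.1)
print(np.array(r.current_contact_force()).round(2))
r.set_gripper(0,60); print("open",r.current_opening()*85,r.current_finger_force())
r.move_linear(np.r_[g[:2],.32],vel=.15); print(r.current_opening()*85,r.current_contact_force())
r.move_linear(t,down(a),vel=.25)
lower(t,.142)
wrist("w6")
```

```text
[0.04 0.16 0.3 ]
open 35.787933157039056 60.37250548833981
36.22515626523809 [-0.84073184  0.33850972 -5.09497228]
down at 0.0004999999999999727 f [-3.25  0.81  7.05] open 0.42615089100020076 35.9
```

View pics/w6.png

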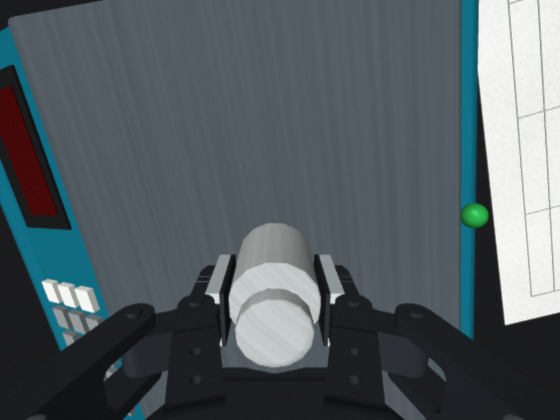

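The weight is standing on the pan between the pads at (275,290), upright, and contact came at the expected height. I release it, back off and verify.

Run:
```python
from h import *; from cell import r,optics
p=np.array(r.current_tool_pos())
r.set_gripper(.65); r.move_linear(p+[0,0,.15],vel=.12); r.move_linear([.38,.0829,.38],vel=.25); r.sleep(.3)
d=optics.get_image("top"); cv2.imwrite("pics/top1.png",d["pixels"][:,:,::-1]); P=cloud(d);P[d["depth"]==0]=-1
A=P.reshape(-1,3);t=A[(np.linalg.norm(A[:,:2]-[.5266,.0829],axis=1)<.06)&(A[:,2]>.16)&(A[:,2]<.19)]
print(cv2.minEnclosingCircle(t[:,:2].astype(np.float32)),len(t),t[:,2].max(),r.current_t())
```

```text
((0.5278080105781555, 0.08204963058233261), 0.013715483248233795) 103 0.17232388152779965 38.8583
```

View pics/top1.png

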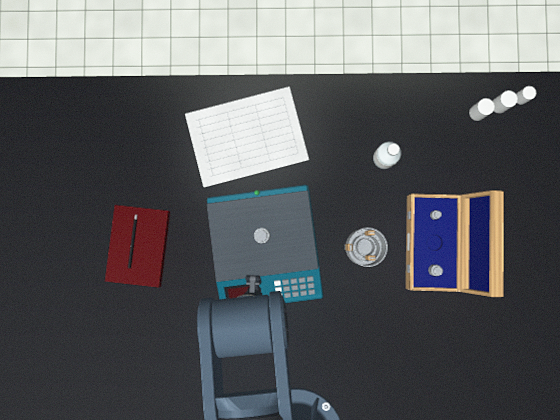

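The 500 g weight stands at the pan centre (261,236), the cups are nested at (366,247), and everything else is where it was.

```bash
python3 -c "
from cell import r
print(r.hand_in(),r.current_t())"
```

```text
the job is handed in; nothing more can be done
the job is handed in; nothing more can be done
```

The job is handed in: the small and medium cups are nested in the large one on the bench, and the 500 g weight stands within about 2 mm of the pan centre, finished at about 39 s; the verdict was not shown.

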